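# Tip the magnet die over and load it in the press

## Robot

A 7-joint arm with a two-finger parallel gripper is mounted at the origin on the work surface. World frame = base frame: x ahead of the robot, y to its left, z up, the work surface at z = 0. Lengths are in m, angles in rad, forces in N, time in s.
With the tool pointing down it reaches from about 0.35 to 0.9 m from the base axis. Payload 19.9 kg.
Tool frame: the origin (TCP) lies at the very end of the fingers, on their centre line; the grasp point (between the pads) lies 19 mm behind it; z points along the fingers, y is the line along which they close (so a half turn about z gives the same grasp; the last joint's range is limited). The gripper opens to 85 mm and grips with 20 to 120 N. Pads are 22 mm wide; open, the fingers measure 114 mm over their backs; the gripper's body (76 mm by 85 mm) begins 54 mm behind the grasp point. The pads swing forward as they close: fully open they stand 13 mm farther back than shut.
Start: joints at [1.3, 0.417, -0.01, 1.614, 0.005, 1.111, -0.053], TCP at [0.142, -0.609, 0.231] pointing down, gripper open.
Joint ranges: [-2.81, 2.81], [-0.39, 2.02], [-1.27, 1.25], [0.06, 2.57], [-1.19, 4.33], [0.19, 2], [-2.82, 2.82]. Speed limits (rad/s): [1.89, 1.89, 2.39, 2.39, 3.01, 3.01, 3.01].

## Interface

Orientations are given as a unit quaternion [w, x, y, z].
In Python, from workcell import env, imaging, workorder gives the robot as it stands. The module is installed in compiled form; this text tells all that it offers.
- The arm moves only by the tool drive_tool, never from a script. Its argument "moves" is a list of rows, each a list of 7 numbers: the shift along the tool's x, y, z in units of 0.5 m (1.0 is 0.5 m), then the turn, a rotation vector about the tool's x, y, z in units of 30 degrees (1.0 is 30 degrees), then the closure, from -1 (fully open) to 1 (shut). A call has 1 to 20 rows; each row is the pose to reach, as a shift and turn from the pose commanded when the call began, along the tool's axes at that moment; what a row does not reach only later rows make up. A row lasts 1/10 s, in which the tool goes at most 50 mm and 8.59 degrees, less where a joint would pass 70% of its speed; a pose out of reach is approached as far as the arm can. A call with a number of a shift or a turn outside -1 to 1 is refused whole. A call with a gripper value outside its range is refused whole. The fingers move at their own pace and stop on an object; "grip_force" is the grip in N (left out, the last holds). Time passes only in rows, so rows that repeat a pose let the fingers close. It gives the time, the measured TCP pose, the force, the opening and the grip force at its end, in the units of the state.
- env.read_state(): the state, without advancing time (a new reading comes with each control period).
- imaging.snapshot(name): name is "scene" or "side" or "wrist"; returns the picture (400x640x3 uint8, red, green, blue); there is no depth.
- imaging.camera_model(name): a dict with "fx", "fy", "cx", "cy" (pixels), "rvec" (rotation vector, rad) and "tvec" (3), from world to camera coordinates, as OpenCV has them. Camera axes: x right, y down, z forward; pixel columns grow to the right and rows downward; lengths in m; the calibration is good to about 2 mm. A picture is of the moment at which its call begins: read the wrist's pose just before it. camera_model takes no time and is no camera call; for the wrist camera it gives the pose at the moment of the call.
- workorder.sign_off(): hands the job in; it is judged then, once.
The state is a dict: "time_s": time; "joint_positions": joint angles; "qd": joint speeds; "joint_efforts": joint torques, N m; "position": TCP position; "tcp_rot": TCP orientation; "contact_force": force on the tool from outside, world axes, zero at the start; "torque": the same for the moment, N m; "width": finger opening in m; "finger_force": force on a finger pad.
Only numpy, scipy, OpenCV 4.12 (cv2) and the standard library are available. Lean on these libraries where they do the work, as an engineer would, in place of code of your own. Each camera call takes 0.05 s, during which the arm holds its last target. There are 200 camera calls.

## Task

Take the rectangular die block that stands on end on the desk and stand it, still on end, squarely and close in front of the free stretch of the press bed's front edge, with its pocketed face away from the bed, and let go. Push it high up so that it tips over that edge and falls flat on the bed with the pocket facing up. Then take hold of it again, lay it between the two low guides with its end against the back stop, pocket still up, and let go; leave the round die, the tray and the screwdriver where they are.

Things in the scene. Friction and masses are not known exactly. Their poses are not given: they have to be found in the camera images.
- die_center (a point): Centre of the loose rectangular die: a plain aluminium block, about 0.5 kg, standing on end on the desk, 80 mm tall, 54 mm wide, 48 mm thick. Own axes: z along its 80 mm length (up at the start), y across its 54 mm width, -x out of the pocketed face. Standing, it can be gripped across its width or its thickness; lying, across its width. At the start the pocket looks towards the robot within 40 degrees.
- die_pocket (a point): Centre of the die's pocketed face, 24 mm from its centre along its own -x. The back 36 mm of the thickness is 54 mm wide; the front 12 mm is a frame only 42 mm wide round a dark 30 x 52 mm pocket 5 mm deep, with solid 14 mm margins at both ends. From above the standing die looks like a rectangle with a narrower step on the pocket side.
- press: Fixed magnet press with a dark steel bed plate 10 mm thick on the desk. Origin at desk level on the bed's front edge (nearest the robot); x points square away from that edge over the bed, y along the edge, z up. The plate covers x 0 to 180, y -170 to +280 mm; from y -145 to +35 mm it is bare. The 215 mm tall press arch stands at y 205 to 265 mm, with a red lever rising outward to +y.
- fence (a point): Point on the top corner of the bed's front edge, at the middle of the bare stretch to tip the die over (press x 0, y -70 mm, 10 mm above the desk). Axes as the press. The edge face below it is vertical and fixed, 10 mm high: it stops the die's foot.
- nest (a point): Point of the bed's top (10 mm above the desk) under the middle of the die when it lies home: 80 mm length along x, width along y, centre 24 mm above. Axes as the press. Two steel guides, 8 mm high and wide, run along x with a 62 mm gap centred here, from 35 mm before to 35 mm beyond. The back stop, 14 mm high, has its face 40 mm beyond in +x. The front is open.
- round_die_center (a point): Bystander: centre of a loose round aluminium die with a stepped top, 60 mm diameter, 52 mm tall, on the other side of the desk from the rectangular one.
- blanks: Bystander: loose clear open tray 120 x 90 x 35 mm with steel blanks and paper, origin under its centre.
- driver_grip (a point): Bystander: screwdriver lying on the desk, point on its handle.
There are look-alikes about, which are no part of the job. What is shaped like the part that bears die_center but purple or yellow is not meant.

How it is judged:
On the way, in this order (a step that is already met when the one before it is completed fails the run):
1. the die stands on end on the desk, let go, less than 45 mm in front of the bed's edge, pocket away from the bed (angle between die_center's own z axis and vertical below 0.1 rad and height (world z) of die_center below 0.046 m and x of die_center in the frame of press between -0.07 and -0.015 m and y of die_center in the frame of press between -0.17 and 0.05 m and angle between the x axis of die and the x axis of press, either way round below 0.3 rad and x of die_pocket in the frame of press below -0.04 m and contact force between die and the fingers below 0.3 N and linear speed of die below 0.03 m/s), for 0.2 s.
2. the die is tipping forward with its face borne on the bed's edge, its foot still at the edge (angle between die_center's own z axis and vertical between 0.45 and 1.2 rad and contact force between die and press above 0.3 N and z of die_center in the frame of press below 0.075 m and x of die_center in the frame of press below 0.04 m).
3. the die lies flat on the bed, pocket up, untouched (angle between die_center's own x axis and vertical above 3.02 rad and z of die_pocket in the frame of press above 0.05 m and z of die_center in the frame of press between 0.029 and 0.045 m and contact force between die and press above 1 N and contact force between die and the fingers below 0.3 N and linear speed of die below 0.03 m/s), for 0.2 s.
At the end, for the whole second after the job is handed in: The die lies flat on the bed between the guides, pocket up (within 0.08 rad), its end within 8 mm of the back stop, centred between the guides within 7 mm, square within 0.12 rad, released and at rest (x of die_center in the frame of nest between -0.008 and 0.004 m and y of die_center in the frame of nest between -0.007 and 0.007 m and z of die_center in the frame of nest between 0.02 and 0.028 m and z of die_pocket in the frame of nest above 0.043 m and angle between die_center's own x axis and vertical above 3.06 rad and angle between the y axis of die and the y axis of press, either way round below 0.12 rad and contact force between die and the fingers below 0.3 N and linear speed of die below 0.02 m/s); the robot touches nothing.
It fails at once if a bystander (round die, tray or screwdriver) is moved more than 30 mm (distance of any of round_die_center, blanks, driver_grip from where it was at the start of the episode above 0.03 m).
It also fails if it takes over 64 s, if anything falls off the work surface, if the arm or the gripper's body presses on something with over 40 N, if the wrist force passes 120 N, or if a joint passes its speed limit or range.

## Working session

There is one attempt and no reset: what is moved stays moved. The work goes in short steps, Python scripts to look and compute and a tool call to move; the robot and the scene stay as the last step left them, time stands still between calls to the robot, and variables do not carry over. Pictures are saved under pics/ and viewed, at most 10 in all, crops included, and the job is handed in when it is done.

Besides the shell and the picture viewer there is one more tool, called after "Emit:" by a JSON object that holds its "method" and its "body", one argument or row to a line. drive_tool: Moves the arm, as the interface text tells. Its arguments: {"type":"object","properties":{"moves":{"type":"array","items":{"type":"array","items":{"type":"number"}}},"grip_force":{"type":"number"}},"required":["moves"]}

```bash
mkdir -p pics; cat > h.py <<'E'
import numpy as np, cv2
from scipy.spatial.transform import Rotation as R
from workcell import env, imaging, workorder
def snap(n,f):
    m=imaging.camera_model(n); im=imaging.snapshot(n); cv2.imwrite(f'pics/{f}.png',im[:,:,::-1]); return im,m
def ray(m,u,v,z):
    Rm=R.from_rotvec(np.ravel(m['rvec'])).as_matrix(); t=np.ravel(m['tvec'])
    c=-Rm.T@t; d=Rm.T@np.array([(u-m['cx'])/m['fx'],(v-m['cy'])/m['fy'],1]); return c+d*(z-c[2])/d[2]
def proj(m,p):
    Rm=R.from_rotvec(np.ravel(m['rvec'])).as_matrix(); q=Rm@np.array(p)+np.ravel(m['tvec']); return np.array([m['fx']*q[0]/q[2]+m['cx'],m['fy']*q[1]/q[2]+m['cy']])
def st():
    s=env.read_state(); q=s['tcp_rot']; Rt=R.from_quat([q[1],q[2],q[3],q[0]]); return s,np.array(s['position']),Rt
E
python3 - <<'E'
from h import *
s,p,Rt=st(); print(s['time_s'],p,Rt.as_matrix().round(3),s['width'])
a,m=snap('scene','s0');b,m2=snap('side','d0')
for x in(m,m2):
    Rm=R.from_rotvec(np.ravel(x['rvec'])).as_matrix();print(x['fx'],-Rm.T@np.ravel(x['tvec']),Rm[2])
E
```

```text
0.0 [ 0.14164462 -0.60837938  0.23065141] [[ 0.974  0.227 -0.   ]
 [ 0.227 -0.974  0.001]
 [-0.    -0.001 -1.   ]] 0.08530886240961066
472.2144477604542 [ 1.08375816 -0.76691254  1.06890353] [-0.42777918  0.55617853 -0.71250994]
367.46090857011393 [0.3120103  0.80506129 0.74927453] [ 0.15803884 -0.75551901 -0.63577885]
```

View pics/s0.png

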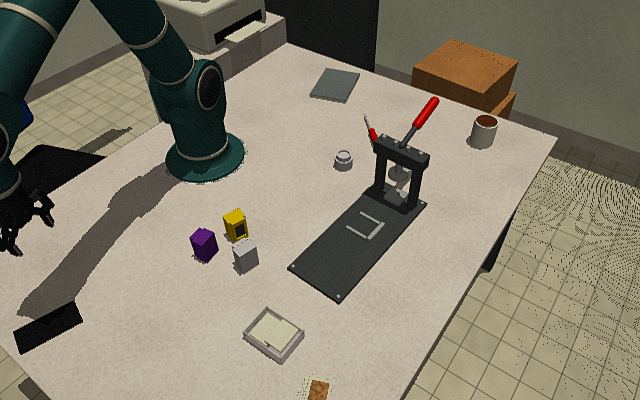

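View pics/d0.png

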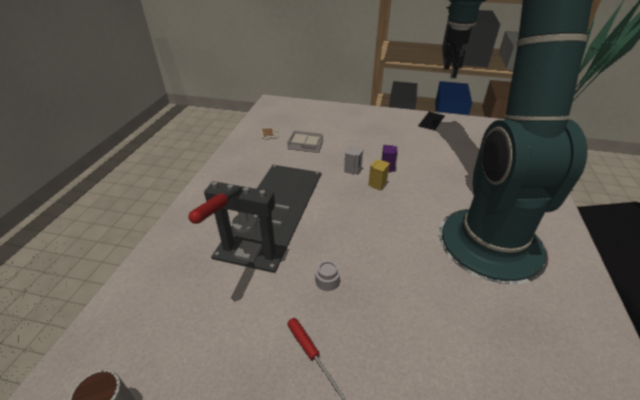

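The scene view shows the grey die at about (245,255), with the yellow one at (235,225) and the purple one at (204,245). The bed's corners are at about (290,267), (340,299) and (426,203), and the nest guides are near (366,225). The side view agrees.

```bash
python3 - <<'E'
from h import *
m=imaging.camera_model('scene');m2=imaging.camera_model('side')
for u,v,z in[(290,267,.01),(340,299,.01),(426,203,.01),(246,247,.08),(248,272,0),(234,262,0),(258,264,0),(235,213,.08),(204,232,.08),(343,155,.05),(274,335,.02),(366,225,.018)]:print(u,v,ray(m,u,v,z).round(3))
print(ray(m2,354,153,.08).round(3),ray(m2,321,172,.01).round(3))
for n,mm in(('s0',m),('d0',m2)):pass
im=cv2.imread('pics/s0.png');c=cv2.resize(im[195:315,180:440],None,fx=3,fy=3,interpolation=cv2.INTER_CUBIC);cv2.imwrite('pics/s0c.png',c)
E
```

```text
290 267 [ 0.545 -0.205  0.01 ]
340 299 [ 0.715 -0.209  0.01 ]
426 203 [0.736 0.227 0.01 ]
246 247 [ 0.444 -0.259  0.08 ]
248 272 [ 0.456 -0.28   0.   ]
234 262 [ 0.401 -0.278  0.   ]
258 264 [ 0.461 -0.244  0.   ]
235 213 [ 0.335 -0.186  0.08 ]
204 232 [ 0.314 -0.288  0.08 ]
343 155 [0.425 0.23  0.05 ]
274 335 [ 0.645 -0.39   0.02 ]
366 225 [0.637 0.039 0.018]
[ 0.432 -0.249  0.08 ] [ 0.538 -0.212  0.01 ]
```

View pics/s0c.png

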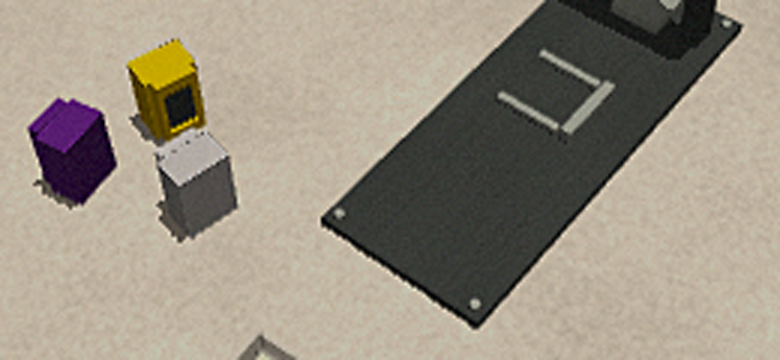

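The crop shows the die's narrower step at its upper left, towards the robot. I'll go above the die for a close look.

Emit:
{"method": "drive_tool", "body": {
  "moves": [
    [0.7, -0.55, -0.2, 0, 0, 0, -1],
    [0.7, -0.55, -0.2, 0, 0, 0, -1],
    [0.7, -0.55, -0.2, 0, 0, 0, -1],
    [0.7, -0.55, -0.2, 0, 0, 0, -1],
    [0.7, -0.55, -0.2, 0, 0, 0, -1],
    [0.7, -0.55, -0.2, 0, 0, 0, -1],
    [0.7, -0.55, -0.2, 0, 0, 0, -1],
    [0.7, -0.55, -0.2, 0, 0, 0, -1],
    [0.7, -0.55, -0.2, 0, 0, 0, -1],
    [0.7, -0.55, -0.2, 0, 0, 0, -1],
    [0.7, -0.55, -0.2, 0, 0, 0, -1],
    [0.7, -0.55, -0.2, 0, 0, 0, -1]
  ],
  "grip_force": 40
}}

```text
time_s: 1.3
position: [0.4195, -0.2623, 0.3308]
tcp_rot: [-0.0, 0.994, 0.114, -0.0]
contact_force: [-0.4, 0.4, -0.3]
width: 0.0854
finger_force: 0.0
```

```bash
python3 - <<'E'
from h import *
s,p,Rt=st(); print(s['time_s'],p,Rt.as_matrix().round(3),abs(np.array(s['qd'])).max())
a,m=snap('wrist','w1')
Rm=R.from_rotvec(np.ravel(m['rvec'])).as_matrix();print(m['fx'],-Rm.T@np.ravel(m['tvec']),Rm[2],proj(m,(.44,-.26,.08)))
E
```

```text
1.3 [ 0.41947076 -0.26233075  0.3308007 ] [[ 0.974  0.226 -0.001]
 [ 0.226 -0.974  0.   ]
 [-0.001 -0.    -1.   ]] 0.01399289635522134
311.6675884111423 [ 0.48377285 -0.24806723  0.47272326] [-0.25226525 -0.05762292 -0.96594091] [316.02870353 149.14720984]
```

View pics/w1.png

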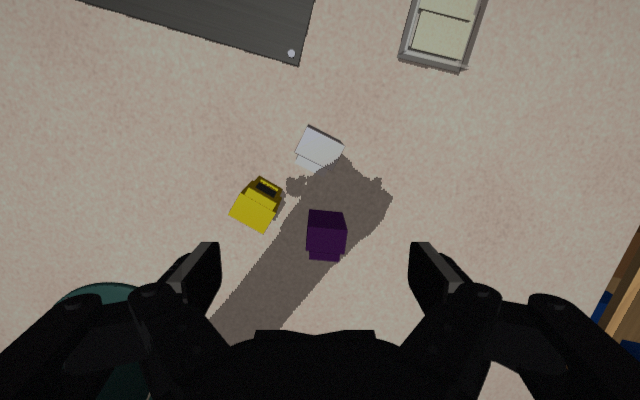

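The wrist view shows the die top at about (319,147) with its step to the lower left. The bed's front edge runs from (80,0) to (298,66).

```bash
python3 - <<'E'
from h import *
m=imaging.camera_model('wrist')
im=cv2.imread('pics/w1.png');hsv=cv2.cvtColor(im,cv2.COLOR_BGR2HSV)
# bed edge
pts=[]
for u in range(100,290,6):
    col=hsv[:75,u,2]; k=np.where(col<100)[0]; pts.append((u,k.max()+.5))
P=np.array([ray(m,u,v,.01)[:2] for u,v in pts]); vx,vy,x0,y0=cv2.fitLine(P.astype(np.float32),cv2.DIST_HUBER,0,.01,.01).ravel()
print('edge dir',vx,vy,'pt',x0,y0,'yaw of press deg',np.degrees(np.arctan2(-vx,vy)) if vy>0 else np.degrees(np.arctan2(vx,-vy)))
print('corner',ray(m,298.5,66,.01))
c=cv2.resize(im[110:185,280:360],None,fx=7,fy=7,interpolation=cv2.INTER_CUBIC);cv2.imwrite('pics/w1c.png',c)
E
```

```text
edge dir 0.046207137 0.9989319 pt 0.54405737 -0.06665932 yaw of press deg -2.648417
corner [ 0.5381367  -0.21288403  0.01      ]
```

View pics/w1c.png

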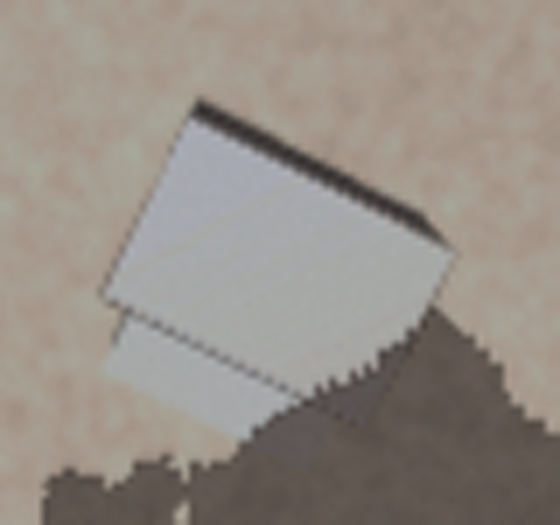

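```bash
python3 - <<'E'
from h import *
m=imaging.camera_model('wrist')
f=lambda u,v:ray(m,280+(u+.5)/7-.5,110+(v+.5)/7-.5,.08)[:2]
A,B,C,D=f(192,115),f(455,255),f(103,295),f(103,370)
print(A,B,C,D,np.linalg.norm(B-A),np.linalg.norm(C-A))
y=(A-B)/np.linalg.norm(A-B); x=np.array([y[1],-y[0]])
print('yaw',np.degrees(np.arctan2(x[1],x[0])),'ctr',(A+B)/2-x*.024, (A+B)/2+(C-A)*24/36, 'x check',(A-C)@x)
E
```

```text
[ 0.46496153 -0.24302184] [ 0.45165548 -0.29418088] [ 0.43054054 -0.23434683] [ 0.41727088 -0.23717168] 0.052861125544911736 0.03549732916153382
yaw -14.579140412883321 ctr [ 0.43508128 -0.26256015] [ 0.43536118 -0.26281802] x check 0.0354963124400397
```

Emit:
{"method": "drive_tool", "body": {
  "moves": [
    [0.037, 0.012, 0.2, 0, 0, 0.923, -1],
    [0.037, 0.012, 0.3, 0, 0, 0.923, -1],
    [0.037, 0.012, 0.3, 0, 0, 0.923, -1],
    [0.037, 0.012, 0.3, 0, 0, 0.923, -1],
    [0.037, 0.012, 0.3, 0, 0, 0.923, -1],
    [0.037, 0.012, 0.4, 0, 0, 0.923, -1],
    [0.037, 0.012, 0.48, 0, 0, 0.923, -1],
    [0.037, 0.012, 0.54, 0, 0, 0.923, -1],
    [0.037, 0.012, 0.59, 0, 0, 0.923, -1],
    [0.037, 0.012, 0.59, 0, 0, 0.923, -1],
    [0.037, 0.012, 0.59, 0, 0, 0.923, -1],
    [0.037, 0.012, 0.59, 0, 0, 0.923, 1],
    [0.037, 0.012, 0.59, 0, 0, 0.923, 1],
    [0.037, 0.012, 0.59, 0, 0, 0.923, 1],
    [0.037, 0.012, 0.59, 0, 0, 0.923, 1],
    [0.037, 0.012, 0.59, 0, 0, 0.923, 1],
    [0.037, 0.012, 0.59, 0, 0, 0.923, 1],
    [0.037, 0.012, 0.59, 0, 0, 0.923, 1],
    [0.037, 0.012, 0.59, 0, 0, 0.923, 1]
  ],
  "grip_force": 50
}}

```text
time_s: 3.25
position: [0.4403, -0.2637, 0.0378]
tcp_rot: [0.001, 0.992, -0.127, 0.001]
contact_force: [-3.3, 0.6, 15.1]
width: 0.0533
finger_force: 49.9
```

```bash
python3 - <<'E'
from h import *
s,p,Rt=st(); print(s['time_s'],p,Rt.as_matrix().round(3),s['width'],s['finger_force'],s['joint_positions'])
E
```

```text
3.25 [ 0.44027627 -0.26365783  0.03777637] [[ 0.968 -0.252  0.002]
 [-0.252 -0.968 -0.001]
 [ 0.002  0.001 -1.   ]] 0.053262537758797725 49.94799613952637 [ 0.65206586  0.50901653 -0.20961153  2.02070462  0.17464121  0.62648333
 -1.49845176]
```

Emit:
{"method": "drive_tool", "body": {
  "moves": [
    [0, 0, -0.06, 0, 0, 0, 1],
    [0, 0, -0.12, 0, 0, 0, 1],
    [0.02, -0.08, -0.12, 0, 0, -0.1, 1],
    [0.04, -0.16, -0.12, 0, 0, -0.2, 1],
    [0.06, -0.24, -0.12, 0, 0, -0.3, 1],
    [0.07, -0.3, -0.12, 0, 0, -0.398, 1],
    [0.073, -0.333, -0.12, 0, 0, -0.398, 1],
    [0.073, -0.333, -0.12, 0, 0, -0.398, 1],
    [0.073, -0.333, -0.12, 0, 0, -0.398, 1],
    [0.073, -0.333, -0.12, 0, 0, -0.398, 1]
  ]
}}

```text
time_s: 4.25
position: [0.5165, -0.1121, 0.0964]
tcp_rot: [0.0, 1.0, -0.024, -0.0]
contact_force: [0.7, -0.3, -6.1]
width: 0.0535
finger_force: 57.5
```

```bash
python3 - <<'E'
from h import *
s,p,Rt=st(); print(s['time_s'],p,Rt.as_matrix().round(3),s['width'],s['finger_force'],np.round(s['contact_force'],1))
a,m=snap('wrist','w2')
E
```

```text
4.25 [ 0.51646398 -0.11212147  0.09639645] [[ 0.999 -0.047 -0.   ]
 [-0.047 -0.999 -0.   ]
 [-0.     0.    -1.   ]] 0.05351568183251743 57.45828688144684 [ 0.7 -0.3 -6.1]
```

View pics/w2.png

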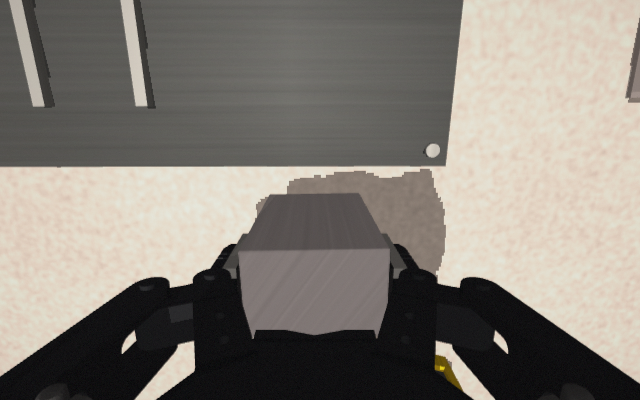

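The held die is square to the bed edge, which lies at row 166 with its corner at (446,165). The die's top front edge is at row 250 and its bottom front edge at row 194. The guides' front ends are at (40,106) and (143,106).

```bash
python3 - <<'E'
from h import *
m=imaging.camera_model('wrist')
for u,v,z in[(446,165,.01),(60,166,.01),(300,166,.01),(272,194,.0585),(360,194,.0585),(242,250,.1385),(389,250,.1385),(34.5,106,.018),(45,106,.018),(135,106,.018),(146.5,106,.018)]:
  p=ray(m,u,v,z); d=p[:2]-[.5452,-.043]; print(u,v,p.round(4),'press',(d@[.9989,-.0462]).round(4),(d@[.0462,.9989]).round(4))
E
```

```text
446 165 [ 0.5398 -0.2109  0.01  ] press 0.0024 -0.168
60 166 [0.5527 0.0742 0.01  ] press 0.0021 0.1174
300 166 [ 0.5442 -0.1031  0.01  ] press 0.0018 -0.0601
272 194 [ 0.5363 -0.0881  0.0585] press -0.0068 -0.0454
360 194 [ 0.5338 -0.1405  0.0585] press -0.0069 -0.0979
242 250 [ 0.5372 -0.0882  0.1385] press -0.0059 -0.0455
389 250 [ 0.5347 -0.1393  0.1385] press -0.006 -0.0967
34.5 106 [0.5953 0.0742 0.018 ] press 0.0446 0.1194
45 106 [0.595  0.0671 0.018 ] press 0.0446 0.1123
135 106 [0.592 0.006 0.018] press 0.0445 0.0511
146.5 106 [ 0.5917 -0.0018  0.018 ] press 0.0445 0.0433
```

Emit:
{"method": "drive_tool", "body": {
  "moves": [
    [0.01, 0, 0.04, 0, 0, 0, 1],
    [0.01, 0, 0.08, 0, 0, 0, 1],
    [0.01, 0, 0.105, 0, 0, 0, 1],
    [0.01, 0, 0.118, 0, 0, 0, 1],
    [0.01, 0, 0.118, 0, 0, 0, 1],
    [0.01, 0, 0.118, 0, 0, 0, 1],
    [0.01, 0, 0.118, 0, 0, 0, 0.1],
    [0.01, 0, 0.118, 0, 0, 0, -1],
    [0.01, 0, 0.118, 0, 0, 0, -1],
    [0.01, 0, 0.118, 0, 0, 0, -1],
    [0.01, 0, 0.118, 0, 0, 0, -1],
    [0.01, 0, 0.118, 0, 0, 0, -1],
    [0.01, 0, 0.118, 0, 0, 0, -1],
    [0.01, 0, 0.118, 0, 0, 0, -1]
  ]
}}

```text
time_s: 5.7
position: [0.5219, -0.1114, 0.0373]
tcp_rot: [-0.0, 1.0, -0.023, -0.0]
contact_force: [0.3, 0.5, -0.6]
width: 0.0852
finger_force: 0.0
```

```bash
python3 - <<'E'
from h import *
s,p,Rt=st(); print(s['time_s'],p,s['width'],s['finger_force'],np.round(s['contact_force'],1),Rt.as_matrix().round(3))
E
```

```text
5.7 [ 0.5218773  -0.11138984  0.03727408] 0.08524134107396145 0.0 [ 0.3  0.5 -0.6] [[ 0.999 -0.046 -0.   ]
 [-0.046 -0.999  0.   ]
 [-0.    -0.    -1.   ]]
```

Emit:
{"method": "drive_tool", "body": {
  "moves": [
    [0, 0, -0.08, 0, 0, 0, -1],
    [0, 0, -0.16, 0, 0, 0, -1],
    [0, 0, -0.22, 0, 0, 0, -1],
    [-0.06, 0, -0.22, 0, 0, 0, 1],
    [-0.12, 0, -0.22, 0, 0, 0, 1],
    [-0.12, 0, -0.22, 0, 0, 0, 1],
    [-0.12, 0, -0.22, 0, 0, 0, 1],
    [-0.12, 0, -0.22, 0, 0, 0, 1],
    [-0.12, 0, -0.22, 0, 0, 0, 1],
    [-0.12, 0, -0.22, 0, 0, 0, 1]
  ]
}}

```text
time_s: 6.7
position: [0.4623, -0.1085, 0.1471]
tcp_rot: [-0.0, 1.0, -0.023, -0.0]
contact_force: [-0.6, -0.4, 0.1]
width: -0.0001
finger_force: 0.0
```

```bash
python3 - <<'E'
from h import *
s,p,Rt=st(); print(s['time_s'],p,s['width'],s['finger_force'])
a,m=snap('wrist','w3')
E
```

```text
6.7 [ 0.46227162 -0.10852925  0.14707095] -0.00012201247463295277 0.0
```

View pics/w3.png

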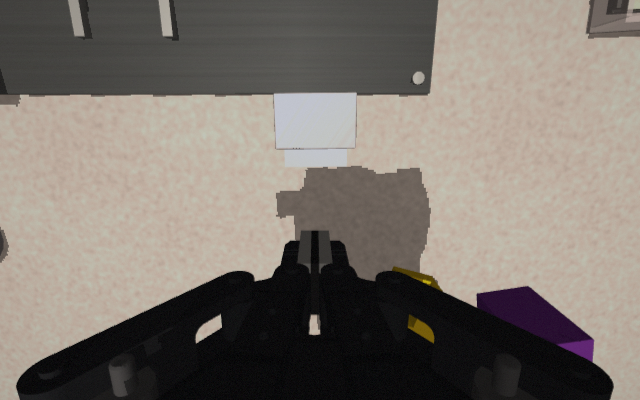

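```bash
python3 - <<'E'
from h import *
m=imaging.camera_model('wrist')
for u,v,z in[(284,166,.08),(347,166,.08),(275,93,.08),(356,93,.08),(430,94,.01)]:
  p=ray(m,u,v,z); d=p[:2]-[.5473,-.044]; print(p.round(4),'press',(d@[.9989,-.0462]).round(4),(d@[.0462,.9989]).round(4))
E
```

```text
[ 0.4936 -0.0896  0.08  ] press -0.0515 -0.048
[ 0.4916 -0.1322  0.08  ] press -0.0515 -0.0907
[ 0.5408 -0.0872  0.08  ] press -0.0045 -0.0435
[ 0.5384 -0.1389  0.08  ] press -0.0045 -0.0952
[ 0.5382 -0.2109  0.01  ] press -0.0014 -0.1671
```

Emit:
{"method": "drive_tool", "body": {
  "moves": [
    [0, 0, 0.08, 0, 0, 0, 1],
    [0, 0, 0.13, 0, 0, 0, 1],
    [0, 0, 0.154, 0, 0, 0, 1],
    [0.015, 0, 0.154, 0, 0, 0, 1],
    [0.025, 0, 0.154, 0, 0, 0, 1],
    [0.034, 0, 0.154, 0, 0, 0, 1],
    [0.042, 0, 0.154, 0, 0, 0, 1],
    [0.05, 0, 0.152, 0, 0, 0, 1],
    [0.058, 0, 0.148, 0, 0, 0, 1],
    [0.066, 0, 0.144, 0, 0, 0, 1],
    [0.074, 0, 0.14, 0, 0, 0, 1],
    [0.082, 0, 0.136, 0, 0, 0, 1]
  ]
}}

```text
time_s: 7.95
position: [0.5033, -0.1106, 0.0795]
tcp_rot: [-0.0, 1.0, -0.023, 0.0]
contact_force: [-0.7, -0.6, 0.0]
width: -0.0
finger_force: 0.3
```

```bash
python3 - <<'E'
from h import *
s,p,Rt=st(); print(s['time_s'],p,np.round(s['contact_force'],1))
a,m=snap('side','d4'); b,_=snap('scene','s4')
c=np.hstack([cv2.resize(a[130:230,240:360],None,fx=3,fy=3),cv2.resize(b[170:270,230:350],None,fx=3,fy=3)])
cv2.imwrite('pics/c4.png',c[:,:,::-1])
E
```

```text
7.95 [ 0.50330697 -0.11057448  0.07949764] [-0.7 -0.6  0. ]
```

View pics/c4.png

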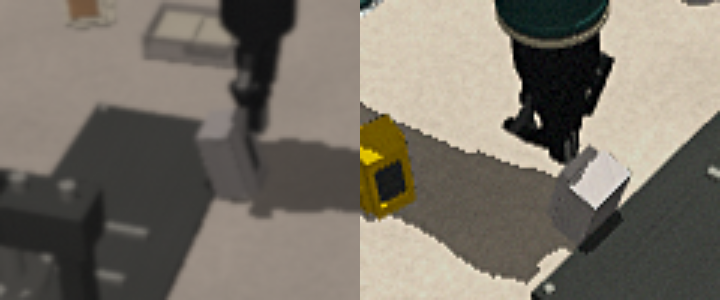

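The die is tipping forward, about 18°, with its foot at the edge. I'll continue the push.

Emit:
{"method": "drive_tool", "body": {
  "moves": [
    [0.01, 0, -0.003, 0, 0, 0, 1],
    [0.02, 0, -0.005, 0, 0, 0, 1],
    [0.03, 0, -0.007, 0, 0, 0, 1],
    [0.04, 0, -0.008, 0, 0, 0, 1],
    [0.05, 0, -0.008, 0, 0, 0, 1],
    [0.06, 0, -0.008, 0, 0, 0, 1],
    [0.07, 0, -0.008, 0, 0, 0, 1],
    [0.08, 0, -0.008, 0, 0, 0, 1],
    [0.09, 0, -0.008, 0, 0, 0, 1],
    [0.1, 0, -0.008, 0, 0, 0, 1],
    [0.1, 0, -0.008, 0, 0, 0, 1]
  ]
}}

```text
time_s: 9.15
position: [0.5534, -0.1128, 0.0832]
tcp_rot: [-0.0, 1.0, -0.023, 0.0]
contact_force: [0.3, -0.1, 0.6]
width: -0.0
finger_force: 0.0
```

```bash
python3 - <<'E'
from h import *
s,p,Rt=st(); print(s['time_s'],p,np.round(s['contact_force'],1))
a,m=snap('side','d5'); b,_=snap('scene','s5')
c=np.hstack([cv2.resize(a[130:230,240:360],None,fx=3,fy=3),cv2.resize(b[170:270,230:350],None,fx=3,fy=3)])
cv2.imwrite('pics/c5.png',c[:,:,::-1])
E
```

```text
9.15 [ 0.55343267 -0.1127878   0.0832366 ] [ 0.3 -0.1  0.6]
```

View pics/c5.png

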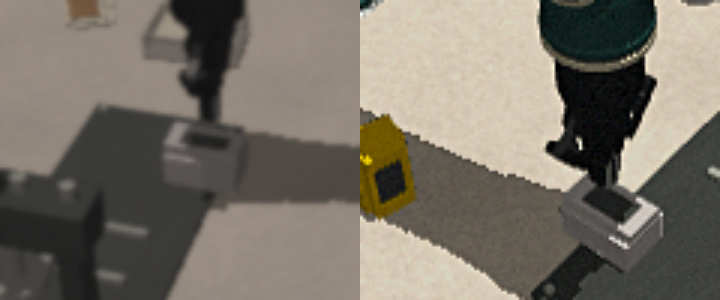

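The die lies flat on the bed with the pocket up. I'll rise, open the gripper and measure.

Emit:
{"method": "drive_tool", "body": {
  "moves": [
    [0, 0, -0.08, 0, 0, 0, 1],
    [0, 0, -0.16, 0, 0, 0, 1],
    [0, 0, -0.24, 0, 0, 0, -1],
    [0, -0.05, -0.3, 0, 0, 0, -1],
    [0, -0.1, -0.34, 0, 0, 0, -1],
    [0, -0.1, -0.34, 0, 0, 0, -1],
    [0, -0.1, -0.34, 0, 0, 0, -1]
  ]
}}

```text
time_s: 9.95
position: [0.555, -0.0628, 0.2534]
tcp_rot: [0.0, 1.0, -0.023, 0.0]
contact_force: [-0.0, -1.3, -0.3]
width: 0.0725
finger_force: 0.0
```

```bash
python3 - <<'E'
from h import *
s,p,Rt=st(); print(s['time_s'],p,Rt.as_matrix().round(3))
a,m=snap('wrist','w6')
E
```

```text
9.95 [ 0.55497922 -0.06277196  0.25337247] [[ 0.999 -0.045  0.   ]
 [-0.045 -0.999 -0.   ]
 [ 0.     0.    -1.   ]]
```

View pics/w6.png

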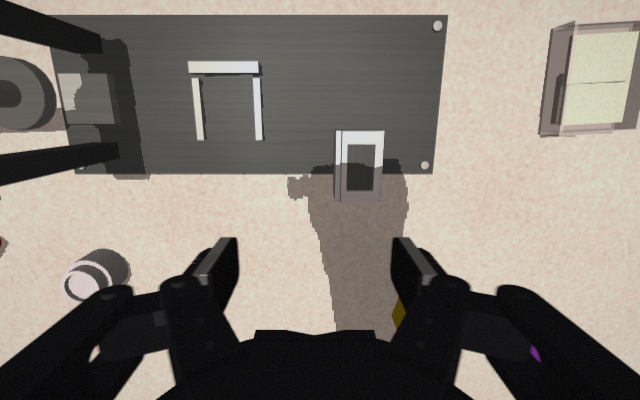

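The die lies at about (360,165). The guides are at columns 193–204 and 253–263, the back stop's face is near row 74, and the bed edge is at row 174. I'll get finer numbers from edge profiles.

```bash
python3 - <<'E'
from h import *
g=cv2.cvtColor(cv2.imread('pics/w6.png'),cv2.COLOR_BGR2GRAY).astype(int)
for r in(135,145,155): print(r,g[r,328:392].tolist())
for r in(90,125): print(r,g[r,186:270].tolist())
print('col360',g[122:210:1,360].tolist()); print('col225',g[55:85,225].tolist()); print('col199',g[60:146,198].tolist()); print('edge',g[166:182,250].tolist(),g[166:182,420].tolist())
E
```

```text
135 [95, 94, 95, 95, 94, 93, 73, 94, 210, 222, 221, 221, 216, 137, 183, 222, 221, 221, 222, 221, 221, 221, 221, 220, 221, 220, 220, 220, 220, 220, 220, 220, 220, 221, 221, 221, 220, 220, 220, 220, 221, 220, 221, 219, 220, 219, 219, 221, 219, 220, 219, 219, 219, 218, 216, 209, 122, 89, 89, 88, 89, 89, 87, 87]
145 [92, 93, 94, 93, 93, 87, 69, 96, 216, 222, 221, 221, 213, 109, 210, 220, 221, 221, 218, 178, 94, 92, 93, 94, 95, 96, 96, 93, 91, 93, 93, 93, 95, 93, 91, 91, 92, 91, 91, 91, 90, 90, 90, 91, 92, 92, 93, 152, 218, 219, 217, 218, 217, 215, 214, 196, 86, 87, 88, 87, 89, 86, 87, 88]
155 [91, 92, 91, 93, 90, 82, 72, 107, 220, 221, 221, 220, 205, 117, 220, 221, 220, 220, 216, 140, 92, 91, 92, 93, 96, 93, 94, 92, 90, 89, 92, 95, 93, 93, 92, 91, 90, 92, 90, 90, 87, 88, 88, 91, 92, 88, 93, 215, 218, 218, 218, 218, 217, 214, 208, 96, 87, 87, 85, 86, 87, 87, 87, 86]
90 [91, 91, 92, 91, 93, 98, 145, 213, 215, 214, 214, 214, 210, 144, 54, 59, 94, 95, 96, 93, 95, 94, 95, 96, 95, 95, 96, 96, 96, 97, 96, 96, 99, 98, 98, 97, 97, 99, 97, 99, 98, 99, 99, 99, 99, 100, 100, 100, 100, 100, 101, 103,
[... 970 characters left out ...]
 119, 177, 219, 218, 219, 219, 218, 219, 218, 218, 219, 218, 193, 53, 49, 67, 103, 102, 100, 99, 97, 100, 101, 99, 99]
col199 [114, 172, 213, 214, 213, 213, 213, 214, 214, 213, 214, 213, 187, 53, 63, 93, 96, 106, 132, 143, 157, 175, 190, 199, 205, 206, 207, 208, 209, 209, 210, 211, 212, 214, 214, 214, 214, 216, 215, 213, 214, 214, 214, 213, 214, 213, 213, 213, 212, 213, 213, 211, 211, 211, 211, 211, 212, 210, 210, 211, 212, 210, 210, 210, 210, 209, 209, 210, 209, 209, 209, 208, 207, 208, 208, 207, 208, 206, 206, 194, 137, 87, 86, 86, 89, 86]
edge [94, 93, 92, 93, 92, 94, 92, 109, 167, 210, 210, 212, 213, 213, 210, 211] [77, 76, 80, 83, 82, 84, 84, 104, 164, 208, 208, 207, 208, 208, 207, 207]
```

```bash
python3 - <<'E'
from h import *
m=imaging.camera_model('wrist')
L={'fL135':(341.3,135,.058),'fL155':(340.8,155,.058),'fR135':(384,135,.058),'fR155':(382.6,155,.058),'wL135':(335.3,135,.046),'wL155':(335,155,.046),'end':(360,130.5,.058),'pockfar':(360,144,.058),'gLi90':(199,90,.018),'gLo90':(191.6,90,.018),'gRi90':(252.6,90,.018),'gRo90':(259.6,90,.018),'gLi125':(202.1,125,.018),'gRi125':(254.3,125,.018),'gend':(200,139.8,.018),'stop':(225,72.1,.024),'e250':(250,173.7,.01),'e420':(420,173.7,.01)}
for k,(u,v,z) in L.items():
  p=ray(m,u,v,z); d=p[:2]-[.5473,-.044]; print(k,p[:2].round(4),'press',(d@[.9989,-.0462]).round(4),(d@[.0462,.9989]).round(4))
s,p,Rt=st(); d=p[:2]-[.5473,-.044]; print('tcp',(d@[.9989,-.0462]).round(4),(d@[.0462,.9989]).round(4))
E
```

```text
fL135 [ 0.5954 -0.0943] press 0.0504 -0.048
fL155 [ 0.5741 -0.0933] press 0.0291 -0.048
fR135 [ 0.5933 -0.1397] press 0.0503 -0.0934
fR155 [ 0.572  -0.1384] press 0.0291 -0.0931
wL135 [ 0.5948 -0.0887] press 0.0495 -0.0425
wL155 [ 0.5728 -0.0877] press 0.0275 -0.0425
end [ 0.5991 -0.1142] press 0.055 -0.0678
pockfar [ 0.585  -0.1141] press 0.0409 -0.0683
gLi90 [0.6508 0.0642] press 0.0984 0.1129
gLo90 [0.6512 0.0727] press 0.0984 0.1214
gRi90 [0.648  0.0028] press 0.0984 0.0514
gRo90 [ 0.6476 -0.0052] press 0.0984 0.0434
gLi125 [0.6117 0.0662] press 0.0592 0.113
gRi125 [0.6088 0.0047] press 0.0592 0.0514
gend [0.5947 0.0711] press 0.042 0.1172
stop [0.6678 0.0305] press 0.1169 0.08
e250 [0.5494 0.0173] press -0.0008 0.0614
e420 [ 0.5394 -0.1957] press -0.0009 -0.1519
tcp 0.0083 -0.0191
```

Emit:
{"method": "drive_tool", "body": {
  "moves": [
    [0.013, 0.08, 0.08, 0, 0, 0, -1],
    [0.013, 0.101, 0.16, 0, 0, 0, -1],
    [0.013, 0.101, 0.24, 0, 0, 0, -1],
    [0.013, 0.101, 0.32, 0, 0, 0, -1],
    [0.013, 0.101, 0.38, 0, 0, 0, -1],
    [0.013, 0.101, 0.43, 0, 0, 0, -1],
    [0.013, 0.101, 0.455, 0, 0, 0, -1],
    [0.013, 0.101, 0.466, 0, 0, 0, -1],
    [0.013, 0.101, 0.466, 0, 0, 0, -1],
    [0.013, 0.101, 0.466, 0, 0, 0, 1],
    [0.013, 0.101, 0.466, 0, 0, 0, 1],
    [0.013, 0.101, 0.466, 0, 0, 0, 1],
    [0.013, 0.101, 0.466, 0, 0, 0, 1],
    [0.013, 0.101, 0.466, 0, 0, 0, 1],
    [0.013, 0.101, 0.466, 0, 0, 0, 1],
    [0.013, 0.101, 0.466, 0, 0, 0, 1],
    [0.013, 0.101, 0.466, 0, 0, 0, 1]
  ],
  "grip_force": 50
}}

```text
time_s: 11.7
position: [0.5599, -0.1137, 0.0215]
tcp_rot: [0.0, 1.0, -0.023, 0.001]
contact_force: [-2.5, 1.5, 10.2]
width: 0.0529
finger_force: 52.3
```

```bash
python3 - <<'E'
from h import *
s,p,Rt=st(); d=p[:2]-[.5473,-.044]; print(s['time_s'],p,s['width'],s['finger_force'],np.round(s['contact_force'],1),'press',(d@[.9989,-.0462]).round(4),(d@[.0462,.9989]).round(4),Rt.as_matrix().round(3))
E
```

```text
11.7 [ 0.55986552 -0.11373952  0.02147108] 0.05292295803298338 52.34539568424225 [-2.5  1.5 10.2] press 0.0158 -0.0691 [[ 0.999 -0.046  0.001]
 [-0.046 -0.999 -0.   ]
 [ 0.001  0.    -1.   ]]
```

Emit:
{"method": "drive_tool", "body": {
  "moves": [
    [0, 0, -0.05, 0, 0, 0, 1],
    [0, 0, -0.1, 0, 0, 0, 1],
    [0.03, -0.07, -0.1, 0, 0, 0, 1],
    [0.06, -0.14, -0.1, 0, 0, 0, 1],
    [0.09, -0.21, -0.1, 0, 0, 0, 1],
    [0.11, -0.27, -0.1, 0, 0, 0, 1],
    [0.112, -0.303, -0.1, 0, 0, 0, 1],
    [0.112, -0.303, -0.1, 0, 0, 0, 1],
    [0.112, -0.303, -0.1, 0, 0, 0, 1],
    [0.112, -0.303, -0.1, 0, 0, 0, 1]
  ]
}}

```text
time_s: 12.7
position: [0.622, 0.0337, 0.0703]
tcp_rot: [0.0, 1.0, -0.024, -0.0]
contact_force: [-0.5, -0.1, -5.8]
width: 0.0529
finger_force: 57.8
```

```bash
python3 - <<'E'
from h import *
s,p,Rt=st(); d=p[:2]-[.5473,-.044]; print(s['time_s'],p,s['width'],np.round(s['contact_force'],1),'press',(d@[.9989,-.0462]).round(4),(d@[.0462,.9989]).round(4),Rt.as_matrix().round(3))
a,m=snap('wrist','w7'); 
g=cv2.cvtColor(a,cv2.COLOR_RGB2GRAY).astype(int)
P=lambda x,y,z:proj(m,(.5473+.9989*x+.0462*y,-.044-.0462*x+.9989*y,z)).round(1)
print('guides exp',P(.11,.0512,.018),P(.11,.113,.018),'stop',P(.117,.08,.024))
print('die end corners exp',P(.111,.0552,.096),P(.111,.1092,.096),'frame',P(.111,.0612,.108),P(.111,.1032,.108))
for z in range(90,260,20):
  r=z; print(r,[(i,g[r,i],g[r,i+2]) for i in range(180,460) if abs(g[r,i+2]-g[r,i])>35])
print('col',[(i,g[i,330],g[i+2,330]) for i in range(0,330) if abs(g[i+2,330]-g[i,330])>30])
E
```

```text
12.7 [0.62196009 0.03365615 0.070274  ] 0.05286079290237176 [-0.5 -0.1 -5.8] press 0.071 0.081 [[ 0.999 -0.048 -0.   ]
 [-0.048 -0.999 -0.001]
 [-0.     0.001 -1.   ]]
guides exp [361.6 156.4] [262.6 156.5] stop [315.5 146.2]
die end corners exp [381.2 182. ] [239.7 182.2] frame [371.  189.6] [249.1 189.8]
90 []
110 []
130 [(242, np.int64(110), np.int64(165)), (243, np.int64(114), np.int64(244)), (244, np.int64(165), np.int64(244)), (374, np.int64(234), np.int64(135)), (375, np.int64(229), np.int64(112))]
150 []
170 [(247, np.int64(105), np.int64(218)), (248, np.int64(122), np.int64(237)), (256, np.int64(237), np.int64(159)), (257, np.int64(226), np.int64(101)), (258, np.int64(159), np.int64(101)), (369, np.int64(102), np.int64(151)), (370, np.int64(109), np.int64(151)), (371, np.int64(151), np.int64(106)), (372, np.int64(151), np.int64(106)), (387, np.int64(107), np.int64(56)), (388, np.int64(101), np.int64(54)), (423, np.int64(54), np.int64(103)), (424, np.int64(63), np.int64(102))]
190 [(244, np.int64(103), np.int64(144)), (245, np.int64(105), np.int64(229)), (246, np.int64(144), 
[... 1782 characters left out ...]
64(166)), (37, np.int64(226), np.int64(114)), (38, np.int64(166), np.int64(115)), (123, np.int64(118), np.int64(181)), (124, np.int64(118), np.int64(244)), (125, np.int64(181), np.int64(244)), (144, np.int64(241), np.int64(115)), (145, np.int64(227), np.int64(116)), (159, np.int64(110), np.int64(58)), (160, np.int64(99), np.int64(56)), (165, np.int64(58), np.int64(94)), (166, np.int64(70), np.int64(104)), (186, np.int64(97), np.int64(128)), (187, np.int64(96), np.int64(211)), (188, np.int64(128), np.int64(244)), (189, np.int64(211), np.int64(244)), (207, np.int64(241), np.int64(139)), (208, np.int64(229), np.int64(140)), (225, np.int64(141), np.int64(74)), (226, np.int64(126), np.int64(57))]
```

```bash
python3 - <<'E'
from h import *
m=imaging.camera_model('wrist')
for k,u,v,z in[('gLi',257.5,170,.018),('gLo',248.5,170,.018),('stop',330,145.5,.024),('dieend',330,188,.107),('wL?fL',246.3,190,.107),('wR?fR',382,190,.107),('fL210',247.3,210,.107),('fR210',381,210,.107),('pL',272.8,230,.107),('pR',355,230,.107)]:
  p=ray(m,u,v,z); d=p[:2]-[.5473,-.044]; print(k,'press',(d@[.9989,-.0462]).round(4),(d@[.0462,.9989]).round(4))
E
```

```text
gLi press 0.1016 0.1166
gLo press 0.1016 0.1223
stop press 0.1175 0.0713
dieend press 0.1114 0.0753
wL?fL press 0.1107 0.1044
wR?fR press 0.1106 0.0572
fL210 press 0.1034 0.1045
fR210 press 0.1033 0.0571
pL press 0.0959 0.0957
pR press 0.0958 0.0661
```

Emit:
{"method": "drive_tool", "body": {
  "moves": [
    [0.008, -0.004, 0.03, 0, 0, 0, 1],
    [0.008, -0.004, 0.06, 0, 0, 0, 1],
    [0.008, -0.004, 0.08, 0, 0, 0, 1],
    [0.008, -0.004, 0.09, 0, 0, 0, 1],
    [0.008, -0.004, 0.097, 0, 0, 0, 1],
    [0.008, -0.004, 0.097, 0, 0, 0, 1],
    [0.008, -0.004, 0.097, 0, 0, 0, 1]
  ]
}}

```text
time_s: 13.45
position: [0.6265, 0.037, 0.0219]
tcp_rot: [-0.0, 1.0, -0.023, 0.0]
contact_force: [-0.1, 0.3, -5.4]
width: 0.0528
finger_force: 57.8
```

```bash
python3 - <<'E'
from h import *
s,p,Rt=st(); d=p[:2]-[.5473,-.044]; print(s['time_s'],p,s['width'],np.round(s['contact_force'],1),np.round(s['torque'],2),'press',(d@[.9989,-.0462]).round(4),(d@[.0462,.9989]).round(4))
a,m=snap('wrist','w8'); 
g=cv2.cvtColor(a,cv2.COLOR_RGB2GRAY).astype(int)
print('col',[(i,int(g[i,320]),int(g[i+2,320])) for i in range(100,300) if abs(g[i+2,320]-g[i,320])>25])
for r in(175,195,215,235):print(r,[(i,int(g[r,i]),int(g[r,i+2])) for i in range(230,400) if abs(g[r,i+2]-g[r,i])>35])
E
```

```text
13.45 [0.6265052  0.03697127 0.02191112] 0.052787574257928134 [-0.1  0.3 -5.4] [-0.04  0.    0.05] press 0.0754 0.0845
col [(137, 101, 143), (138, 91, 229), (139, 143, 244), (165, 239, 104), (166, 223, 102), (187, 107, 189), (188, 118, 245), (189, 189, 244), (211, 242, 142), (212, 230, 141), (225, 142, 73), (226, 129, 58)]
175 [(233, 100, 157), (234, 105, 219), (235, 157, 219), (250, 220, 115), (251, 215, 87), (379, 80, 130), (380, 84, 208), (381, 130, 209), (396, 205, 162), (397, 202, 56), (398, 162, 56)]
195 [(234, 101, 144), (235, 103, 230), (236, 144, 230), (244, 231, 195), (246, 195, 242), (381, 231, 109), (382, 206, 122), (395, 123, 72), (396, 118, 57)]
215 [(236, 106, 201), (237, 120, 226), (303, 242, 142), (304, 238, 141), (394, 121, 57), (395, 102, 58)]
235 [(237, 58, 140), (238, 72, 120), (247, 87, 209), (248, 108, 235), (267, 240, 141), (268, 235, 139), (272, 140, 78), (273, 135, 72), (354, 72, 139), (355, 89, 140), (379, 130, 79), (386, 79, 122), (392, 123, 83), (393, 118, 56)]
```

```bash
python3 - <<'E'
from h import *
m=imaging.camera_model('wrist')
for k,u,v,z in[('gL',251.5,175,.018),('gR',380.5,175,.018),('pL',273.8,235,.058),('pR',355.6,235,.058),('stop',320,166.3,.024),('end',320,188,.058)]:
  p=ray(m,u,v,z); d=p[:2]-[.5473,-.044]; print(k,'press',(d@[.9989,-.0462]).round(4),(d@[.0462,.9989]).round(4))
E
```

```text
gL press 0.1122 0.1142
gR press 0.1122 0.0528
pL press 0.098 0.099
pR press 0.098 0.0692
stop press 0.1174 0.0817
end press 0.1156 0.0823
```

The die is centred to 0.6 mm, with about 2 mm left to the stop. I'll set it down and release.

Emit:
{"method": "drive_tool", "body": {
  "moves": [
    [0, 0, 0.002, 0, 0, 0, 1],
    [0, 0, 0.002, 0, 0, 0, 1],
    [0, 0, 0.002, 0, 0, 0, 0],
    [0, 0, 0.0, 0, 0, 0, -1],
    [0, 0, 0.0, 0, 0, 0, -1],
    [0, 0, 0.0, 0, 0, 0, -1],
    [0, 0, 0.0, 0, 0, 0, -1],
    [0, 0, 0.0, 0, 0, 0, -1],
    [0, 0, -0.06, 0, 0, 0, -1],
    [0, 0, -0.14, 0, 0, 0, -1],
    [0, 0, -0.22, 0, 0, 0, -1],
    [-0.03, 0.03, -0.3, 0, 0, 0, -1],
    [-0.06, 0.06, -0.36, 0, 0, 0, -1],
    [-0.06, 0.06, -0.36, 0, 0, 0, -1],
    [-0.06, 0.06, -0.36, 0, 0, 0, -1],
    [-0.06, 0.06, -0.36, 0, 0, 0, -1]
  ]
}}

```text
time_s: 15.1
position: [0.5948, 0.0087, 0.2008]
tcp_rot: [-0.0, 1.0, -0.023, -0.001]
contact_force: [-0.2, -0.7, -0.8]
width: 0.0855
finger_force: 0.0
```

```bash
python3 - <<'E'
from h import *
s,p,Rt=st(); print(s['time_s'],p,s['width'],np.round(s['contact_force'],1))
a,m=snap('wrist','w9'); 
g=cv2.cvtColor(a,cv2.COLOR_RGB2GRAY).astype(int)
P=lambda x,y,z:proj(m,(.5473+.9989*x+.0462*y,-.044-.0462*x+.9989*y,z)).round(1)
print('expect frame corners',[P(.0755+i*.04,.0835+j*.021,.058) for i in(1,-1) for j in(1,-1)],'pocket',[P(.0755+i*.026,.0835+j*.015,.058) for i in(1,-1) for j in(1,-1)],'guides',P(.0755,.1142,.018),P(.0755,.0528,.018),'stop',P(.117,.0835,.024))
c=int(P(.0755,.0835,.058)[0])
print('col',[(i,int(g[i,c]),int(g[i+2,c])) for i in range(20,260) if abs(g[i+2,c]-g[i,c])>25])
r0=int(P(.0755,.0835,.058)[1])
for r in(r0-15,r0,r0+15):print(r,[(i,int(g[r,i]),int(g[r,i+2])) for i in range(c-70,c+70) if abs(g[r,i+2]-g[r,i])>30])
E
```

```text
15.1 [0.59475809 0.00873953 0.20083118] 0.08549475547253496 [-0.2 -0.7 -0.8]
expect frame corners [array([257.7, 106.3]), array([305.5, 106.3]), array([261.7, 194.3]), array([306.1, 194.3])] pocket [array([265.2, 122.6]), array([298.9, 122.6]), array([267.4, 179.8]), array([299.6, 179.8])] guides [256.9 147.1] [316.2 147.1] stop [285.1 105.3]
col [(37, 237, 197), (38, 233, 118), (39, 197, 116), (90, 123, 197), (91, 135, 244), (92, 197, 243), (103, 243, 190), (104, 238, 97), (106, 97, 244), (107, 196, 244), (121, 244, 188), (122, 239, 84), (123, 188, 127), (124, 84, 126), (178, 112, 184), (179, 117, 244), (180, 184, 244), (186, 243, 139), (187, 231, 140), (193, 138, 71), (194, 126, 54), (208, 56, 102), (209, 70, 104), (212, 104, 158), (213, 102, 234), (214, 158, 235)]
136 [(247, 113, 225), (248, 130, 243), (263, 244, 167), (264, 241, 72), (265, 167, 110), (266, 72, 121), (296, 122, 172), (297, 128, 244), (298, 172, 244), (303, 244, 182), (304, 241, 155), (305, 182, 243), (306, 155, 244), (310, 243, 57), (311, 223, 58), (313, 58, 118), (314, 66, 135), (315, 118, 227), (316, 135, 243), (323, 243, 65), (324, 238, 118), (325, 65, 118)]
151 [(248, 110, 241), (249, 134, 241), (253, 241, 208), (255, 208, 244), (264, 244, 125), (265, 240, 120), (297, 120, 244), (298, 143, 244), (303, 244, 169), (304, 241, 135), (306, 135, 243), (307, 154, 244), (310, 243, 60), (311, 226, 59), (314, 57, 135), (315, 67, 224), (316, 135, 241), (323, 240, 115), (324, 235, 116)]
166 [(248, 111, 155), (249, 116, 237), (250, 155, 237), (264, 244, 209), (265, 242, 75), (266, 209, 114), (267, 75, 115), (297, 116, 218), (298, 130, 244), (310, 243, 62), (311, 226, 60), (314, 59, 129), (315, 64, 219), (316, 129, 237), (322, 237, 195), (323, 234, 104), (324, 195, 112), (329, 111, 56), (330, 107, 55)]
```

The die is home within about 1 mm, with its pocket up, and the arm is clear.

```bash
python3 -c "
from h import *
print(workorder.sign_off())"
```

```text
the job is handed in; nothing more can be done
None
```

The die was stood in front of the bed, tipped over the edge, and laid in the nest, pocket up, measured about 1 mm off centre and 1.5–2 mm from the stop, and the job is handed in; sign-off returned no verdict.

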